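Undo the left-hand nut of the specimen grinder and take out its horseshoe washer

ROBOT

A 6-joint arm with a two-finger parallel gripper is mounted at the origin on the work surface. World frame = base frame: x ahead of the robot, y to its left, z up, the work surface at z = 0. Lengths are in m, angles in rad, forces in N, time in s.
With the tool pointing down it reaches from about 0.375 to 0.975 m from the base axis. Payload 3.8 kg.
Tool frame: the origin (TCP) lies at the very end of the fingers, on their centre line; the grasp point (between the pads) lies 19 mm behind it (manip.grip_point_offset is the distance from the TCP to the grasp point, in m); z points along the fingers, x is the direction in which the jaws open and shut, and the axes are right-handed (so a half turn about z gives the same grasp; the last joint's range is limited). The gripper opens to 88 mm and grips with 3 to 60 N. Pads are 18 mm wide; open, the fingers measure 123 mm over their backs; the gripper's body (75 mm by 187 mm) begins 45 mm behind the grasp point.
Start: joints at [-1.319, 0.264, 1.604, -0, 1.274, -0.037], TCP at [0.192, -0.647, 0.239] pointing down, gripper open.
Joint ranges: [-2.63, 2.63], [-0.94, 2.18], [0.31, 2.57], [-1.31, 4.45], [0, 2.66], [-2.55, 2.55]. Speed limits (rad/s): [2.57, 2.57, 3.14, 3.14, 3.14, 3.14].

INTERFACE

Orientations are given as [roll, pitch, yaw] about the fixed x, y, z axes, in that order (R = Rz(yaw) Ry(pitch) Rx(roll)).
In Python, from workcell import manip, optics gives the robot as it stands.
- The arm moves only by the shell command python3 -m pendant 'ROWS' [FORCE]. ROWS is JSON, a list of rows, each a list of 7 numbers: the shift along the world's x, y, z in units of 50 mm (1.0 is 50 mm), then the turn, a rotation vector about the world's x, y, z in units of 6 degrees (1.0 is 6 degrees), then the opening in per cent of the stroke, from 0 (shut) to 100 (fully open). In form: [[x, y, z, ax, ay, az, jaw], ...]. A call has 1 to 12 rows; each row shifts and turns the pose as measured when the row begins; what a row does not reach is not made up. A row lasts 1/8 s, in which the tool goes at most 62.5 mm and 10.7 degrees, less where a joint would pass 70% of its speed; a pose out of reach is approached as far as the arm can. A call is refused whole if a number of a shift passes 1 or a number of a turn 1, either way. A call with a gripper value outside its range is refused whole. The fingers move at their own pace and stop on an object; FORCE is the grip in N (left out, the last holds). Time passes only in rows, so rows that do not move let the fingers close. It gives the time, the measured TCP pose, the force and the opening at its end, in the units of the state.
- manip.get_state(): the state, without advancing time (a new reading comes with each control period).
- optics.get_image(name): name is "scene" or "top" or "wrist"; returns a dict with "img" (384x512x3 uint8, red, green, blue), "camera_matrix" (3x3 intrinsics, pixels), "xyz" and "attitude" of the camera in the world. Camera axes: x right, y up, looking along -z (the intrinsics and any distortion apply to the point x, -y, -z); pixel columns grow to the right and rows downward; lengths in m; the calibration is good to about 2 mm. A picture is of the moment at which its call begins. There is no depth.
- manip.job_done(): hands the job in, once; it reports no verdict.
The state is a dict: "t": time; "joint_positions": joint angles; "qd": joint speeds; "effort": joint torques, N m; "ee_pos": TCP position; "ee_rot": TCP orientation; "contact_force": force on the tool from outside, world axes, zero at the start; "moment": the same for the moment, N m; "gripper_width": finger opening in m.
Only numpy, scipy, OpenCV 4.12 (cv2) and the standard library are available. Lean on these libraries where they do the work, as an engineer would, in place of code of your own. Each camera call takes 0.05 s, during which the arm holds its last target. There are 200 camera calls.

TASK

The nut with the red bar on the specimen grinder has a left-hand thread: feel which way it gives and loosen it clockwise (seen from above) all the way until you feel it come up against its stop, never forcing it so hard that the platen is wrenched round against its lock. Then lift the horseshoe washer just over its lip by the orange tab, draw it out sideways from under the nut without forcing it against the nut, lay it flat in the steel tray without dropping it, and let go. Leave everything else on the bench where it is.

Things in the scene. Friction and masses are not known exactly. Their poses are not given: they have to be found in the camera images.
- grinder: White bench grinder-polisher, fixed to the bench; housing 260 x 260 mm, 84 mm high. Origin: centre of its underside, on the vertical spindle axis; z up. Its dark platen, 200 mm across, has its top 105 mm above the bench.
- lip (a point): On the spindle axis at the height of the top of the centring lip: an aluminium ring on the platen, 82 mm inside, 92 mm outside, 3 mm high, inside which the washer lies around the spindle (12 mm thick). To come out the washer must be lifted 4 to 5 mm, over this lip.
- knob_bar (a point): Centre of the red bar on top of the brass nut: 56 mm long (its x), 14 mm wide (its y), 30 mm high (z, up), centred on the spindle axis; on a neck 24 mm across. LEFT-HAND thread: turned clockwise seen from above the nut loosens and rises 1.5 mm per rad. It is captive. This point is 180 mm above the bench when tightened home, 185.9 mm with the nut at its upper stop.
- nut_flange (a point): Centre of the underside of the nut's flange (40 mm across), over the washer. Start to upper stop is 2.3 to 4.0 rad clockwise, different each time and not told by the bar's angle: feel the stop. Turning takes about 0.25 N m; at the stop, or if tightened home (0 to 1.6 rad anticlockwise of the start), resistance rises steeply. Gap to washer: 0.3 to 2.6 mm at the start, 6.1 mm at the stop.
- platen (a joint): Turn of the platen and spindle against the springy spindle lock: 0 at rest, positive anticlockwise from above, rad. It gives 0.25 rad per N m passed on by the nut (about 0.06 while the nut turns normally). The lock is damaged if the platen is wrenched round by more than 0.2 rad either way (0.8 N m).
- washer: Loose aluminium horseshoe washer, 110 to 180 g, 8 mm thick, about 74 mm across, flat on the platen under the nut. Origin: underside, centre of the disc; z up. Slot 18 mm wide from the centre, open to its own +x; opposite, an arm 24 mm wide (underside 4 mm up) reaches to x = -100 mm and bears the tab. Drawn 70 mm along its own -x it is clear of flange and bar. Its balance point is about 20 mm along -x.
- washer_tab (a point): Centre of the washer's upright orange tab, to be grasped: 30 mm along the washer's x, 12 mm thick along its y, 57 mm high (z). It lies at (-85, 0, 36.5) mm from the washer's origin; same axes as the washer.
- tray: Square steel tray, 200 x 200 mm outside, heavy, walls 4 mm thick and 20 mm high, floor 4 mm thick. Origin: centre of its underside; z up. Empty at the start.
- dropper: Bystander: brown dropper bottle, 44 mm across, 85 mm high; origin at the centre of its underside. Leave alone.
- petri: Bystander: white shallow dish, 90 mm across, 16 mm high; origin at the centre of its underside. Leave alone.
- mount_a: Bystander: black resin specimen mount, a disc 30 mm across, 20 mm high; origin at the centre of its underside. Leave alone.
- mount_b: Bystander: green resin specimen mount, a disc 30 mm across, 20 mm high; origin at the centre of its underside. Leave alone.
- beaker: Bystander: clear plastic beaker, 70 mm across, 90 mm high; origin at the centre of its underside. Leave alone.
- lubricant: Bystander: white bottle with blue cap, 60 mm across, 160 mm high; origin at the centre of its underside. Leave alone.
There are look-alikes about, which are no part of the job. Leave any purple or yellow look-alike of the washer alone.

How it is judged:
On the way, in this order (a step that is already met when the one before it is completed fails the run):
1. the nut is backed off clockwise to its stop (z of knob_bar in the frame of grinder above 0.1855 m and horizontal distance between washer and grinder below 0.01 m), for 0.2 s.
2. the washer is drawn out clear of the nut (horizontal distance between washer and grinder above 0.065 m), for 0.1 s.
At the end, for the whole second after the job is handed in: The nut is still at its stop (bar centre at least 185.5 mm above the grinder's underside, full 185.9); the washer lies flat (within 0.08 rad) on the tray's floor (origin within 4 mm of the floor's height), its origin within 90 mm of the tray's centre, at rest and released (z of knob_bar in the frame of grinder above 0.1855 m and horizontal distance between washer and tray below 0.09 m and z of washer in the frame of tray between 0.001 and 0.008 m and angle between washer's own z axis and vertical below 0.08 rad and linear speed of washer below 0.02 m/s); the robot touches nothing.
It fails at once if the platen is wrenched round by more than 0.2 rad against its lock (value of joint platen above 0.2 rad or value of joint platen below -0.2 rad).
It fails at once if the washer is forced against the nut with more than 20 N (contact force between washer and nut above 20 N).
It fails at once if the washer is let go over the tray more than about 15 mm above its floor, or thrown in (horizontal distance between washer and tray below 0.12 m and z of washer in the frame of tray above 0.02 m and contact force between the fingers and washer below 0.05 N).
It fails at once if a bystander is moved by more than 20 mm (distance of any of dropper, petri, mount_a, mount_b, beaker, lubricant from where it was at the start of the episode above 0.02 m).
It also fails if it takes over 72 s, if anything falls off the work surface, if the arm or the gripper's body presses on something with over 40 N, if the wrist force passes 120 N, or if a joint passes its speed limit or range.

## Working session

There is one attempt and no reset: what is moved stays moved. The work goes in short steps, Python scripts to look and compute and a shell command to move; the robot and the scene stay as the last step left them, time stands still between calls to the robot, and variables do not carry over. Pictures are saved under pics/ and viewed, about 8 in all and at most 12, crops included, and the job is handed in when it is done.

```bash
mkdir -p pics; ls; cat > h.py <<'E'
import sys; sys.path.insert(0,'.')
from workcell import manip, optics
import numpy as np, cv2
from scipy.spatial.transform import Rotation as R
def snap(n,f):
    d=optics.get_image(n); np.savez('%s.npz'%f,**{k:np.array(v) for k,v in d.items()})
    cv2.imwrite('pics/%s.png'%f,d['img'][:,:,::-1]); return d
def load(f): return dict(np.load('%s.npz'%f,allow_pickle=True))
def Rc(d):
    a=np.array(d['attitude']); return a if a.shape==(3,3) else R.from_euler('xyz',a).as_matrix() if a.size==3 else R.from_quat(a).as_matrix()
def ray(d,u,v):
    K=np.array(d['camera_matrix']); p=np.linalg.solve(K,[u,v,1.]); r=Rc(d)@np.array([p[0],-p[1],-p[2]]); return np.array(d['xyz']),r
def onz(d,u,v,z):
    o,r=ray(d,u,v); return o+r*(z-o[2])/r[2]
def proj(d,P):
    q=Rc(d).T@(np.array(P)-d['xyz']); p=np.array(d['camera_matrix'])@np.array([q[0],-q[1],-q[2]]); return p[:2]/p[2]
def st():
    s=manip.get_state(); 
    for k in s: print(k,np.round(s[k],4))
E
python3 - <<'E'
from h import *
a=snap('scene','s0');b=snap('top','t0')
for d in (a,b): print({k:v for k,v in d.items() if k!='img'})
st(); print(manip.grip_point_offset, dir(manip))
cv2.imwrite('pics/both.png',np.hstack([a['img'],b['img']])[:,:,::-1][:, :])
im=np.vstack([a['img'],b['img']])[:,:,::-1]
cv2.imwrite('pics/both.png',cv2.resize(im,(400,600)))
E
```

```text
pics
{'camera_matrix': array([[412.27078109,   0.        , 267.29260728],
       [  0.        , 412.27078109, 189.65387543],
       [  0.        ,   0.        ,   1.        ]]), 'xyz': array([ 1.12317272, -0.66009169,  1.04471347]), 'attitude': array([0.80556015, 0.0097914 , 0.77248062])}
{'camera_matrix': array([[481.74014011,   0.        , 252.67463652],
       [  0.        , 481.74014011, 196.46057873],
       [  0.        ,   0.        ,   1.        ]]), 'xyz': array([0.09688536, 0.02192581, 1.83054484]), 'attitude': array([ 0.21243842,  0.00225204, -1.57016626])}
t 0.1
joint_positions [-1.3189  0.2647  1.6052 -0.      1.2737 -0.0369]
qd [ 0.0026 -0.0003 -0.0034 -0.0015  0.0019 -0.0002]
effort [-2.00000e-04 -5.03621e+01 -3.58072e+01  7.29000e-02  2.33000e-02
 -0.00000e+00]
ee_pos [ 0.1921 -0.6464  0.2375]
ee_rot [-3.1415e+00  2.0000e-03 -1.2820e+00]
contact_force [-0.1264 -0.2783 -0.6834]
moment [-0.0228 -0.0124  0.0227]
gripper_width 0.0879
0.0187 ['PlanningError', '__class__', '__delattr__', '__dict__', '__dir__', '__doc__', '__eq__', '__format__', '__ge__', '__getattribute__', '__getstate__', '__gt__', '__hash__', '__init__', '__init_subclass__', '__le__', '__lt__', '__module__', '__ne__', '__new__', '__reduce__', '__reduce_ex__', '__repr__', '__setattr__', '__sizeof__', '__str__', '__subclasshook__', '__weakref__', 'get_state', 'grip_point_offset', 'job_done']
```

View pics/t0.png

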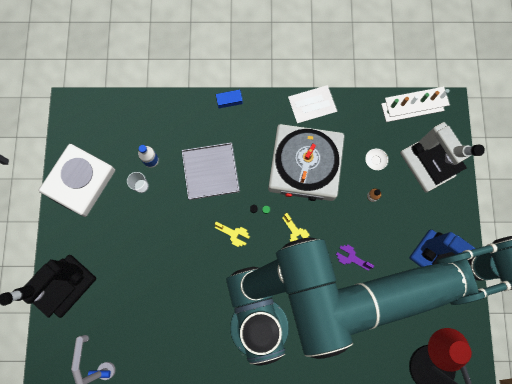

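View pics/s0.png

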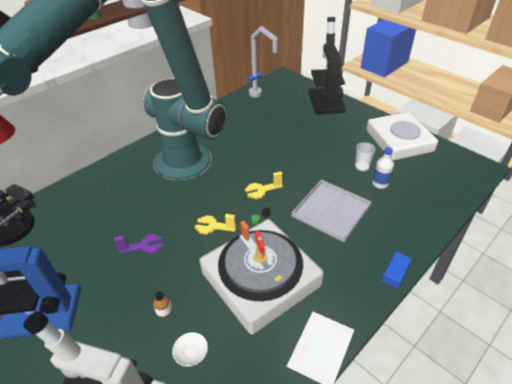

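The top view shows the grinder at (308,160) with the red bar at about (309,156) and the orange tab at about (304,176). The tray is at (211,171). Tab candidates are orange on the platen (304,176), yellow (232,233), yellow (295,227), purple (354,257) and a small yellow patch on the platen (310,138). I choose the orange one and check it in a close crop.

```bash
python3 - <<'E'
from h import *
a=load('s0');b=load('t0')
c1=cv2.resize(b['img'][115:210,260:355],(400,400),interpolation=cv2.INTER_CUBIC)
c2=cv2.resize(a['img'][215:310,212:307],(400,400),interpolation=cv2.INTER_CUBIC)
cv2.imwrite('pics/c.png',np.hstack([c1,c2])[:,:,::-1])
E
```

```text
(no output)
```

View pics/c.png

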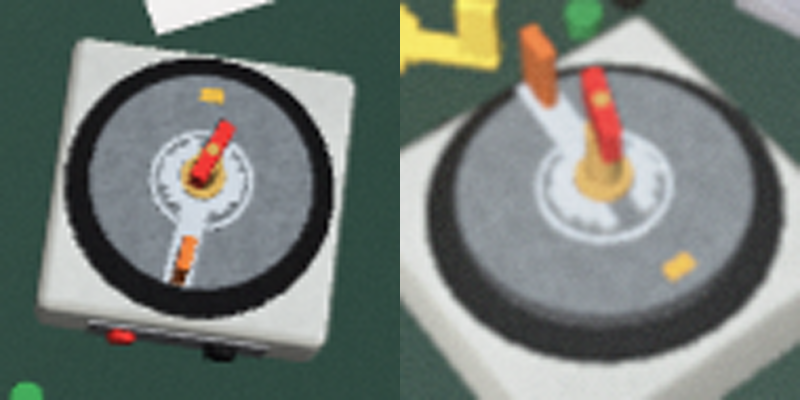

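The left (top-view) crop shows the lip ring centred at (202,180), the gold dot on the bar top at (213,149), the bar ends at (228,124) and (200,185), and the orange tab top around (188,246). The arm points towards the robot. This is the real washer: aluminium, orange tab, under the nut.

```bash
python3 - <<'E'
from h import *
a=load('s0');b=load('t0')
f=lambda p,z:onz(b,260+p[0]/4.21-.4,115+p[1]/4.21-.4,z)
g=lambda p,z:onz(a,212+p[0]/4.21-.4,215+p[1]/4.21-.4,z)
print('lip',f((202,180),.108),g((603,190),.108) if 0 else g((203,190),.108))
print('bar',f((213,149),.197),g((199,98),.197))
print('barends',f((228,124),.195),f((200,185),.195))
print('tabtop',f((188,242),.170),g((137,32),.170))
print('arm end',f((176,285),.113))
for n,p in dict(tray=(211,171),dropper=(375,195),petri=(376,159),ma=(253,209),mb=(266,210),beaker=(138,182),lub=(148,156)).items(): print(n,onz(b,*p,.01))
for p in [(182,150),(233,143),(240,191),(188,199)]: print(onz(b,*p,.02))
E
```

```text
lip [ 0.61735518 -0.1782348   0.108     ] [ 0.61765883 -0.18434201  0.108     ]
bar [ 0.61761684 -0.17777941  0.197     ] [ 0.61369145 -0.18111949  0.197     ]
barends [ 0.64031146 -0.1912299   0.195     ] [ 0.5867001 -0.1663456  0.195    ]
tabtop [ 0.54396782 -0.15790218  0.17      ] [ 0.52685626 -0.15440203  0.17      ]
arm end [ 0.52054741 -0.15276702  0.113     ]
tray [0.59141529 0.18934348 0.01      ]
dropper [ 0.49540755 -0.44666939  0.01      ]
petri [ 0.64022319 -0.45825407  0.01      ]
ma [0.44024705 0.02499126 0.01      ]
mb [ 0.4363484  -0.02496297  0.01      ]
beaker [0.54709301 0.47278065 0.01      ]
lub [0.65255703 0.43872771 0.01      ]
[0.6740509  0.30396485 0.02      ]
[0.70284296 0.10389252 0.02      ]
[0.50892996 0.07511664 0.02      ]
[0.47738984 0.27469807 0.02      ]
```

```bash
python3 -m pendant '[[0.7,0.78,0.06,0,0,1,40],[0.7,0.78,0.06,0,0,1,40],[0.7,0.78,0.06,0,0,1,40],[0.7,0.78,0.06,0,0,1,40],[0.7,0.78,0.06,0,0,1,40],[0.7,0.78,0.06,0,0,1,40],[0.7,0.78,0.06,0,0,1,40],[0.7,0.78,0.06,0,0,1,40],[0.7,0.78,0.06,0,0,1,40],[0.7,0.78,0.06,0,0,1,40],[0.7,0.78,0.06,0,0,1,40],[0.7,0.78,0.06,0,0,1,40]]' 20
python3 -c "
from h import *
st()"
```

```text
t: 1.6
ee_pos: [0.6174, -0.1626, 0.267]
ee_rot: [-3.14, 0.012, 0.009]
contact_force: [0.3, -0.6, 0.4]
gripper_width: 0.035
t 1.6
joint_positions [-0.2952  0.1871  1.6449 -0.0024  1.3209 -0.3033]
qd [ 0.6363  0.3342 -0.4245 -0.0069  0.0904 -0.2225]
effort [ -2.0015 -48.544  -34.1521   0.199    0.174    0.2451]
ee_pos [ 0.6174 -0.1626  0.267 ]
ee_rot [-3.1404  0.0115  0.0087]
contact_force [ 0.2828 -0.5636  0.4291]
moment [-0.0393 -0.0794 -0.0079]
gripper_width 0.035
```

```bash
python3 -m pendant '[[0,-0.2,0,0,0,1,40],[0,-0.2,0,0,0,1,40],[0,-0.05,0,0,0,1,40],[0,0,0,0,0,1,40],[0,0,0,0,0,1,40],[0,0,0,0,0,1,40],[0,0,0,0,0,1,40],[0,0,0,0,0,1,40],[0,0,0,0,0,1,40],[0,0,0,0,0,0.7,40],[0,0,0,0,0,0,40]]'
python3 - <<'E'
from h import *
st()
d=snap('wrist','w1'); snap('top','t1')
print({k:v for k,v in d.items() if k!='img'})
for n,P in dict(spindlebar=(.617,-.179,.195),lip=(.617,-.179,.108),tab=(.535,-.157,.170)).items(): print(n,proj(d,P))
E
```

```text
t: 2.98
ee_pos: [0.6168, -0.1791, 0.2586]
ee_rot: [-3.129, 0.018, 1.067]
contact_force: [-0.8, -0.3, -0.1]
gripper_width: 0.0355
t 2.975
joint_positions [-0.3132  0.2021  1.6428 -0.016   1.313  -1.3758]
qd [0.0007 0.0036 0.0065 0.0002 0.0012 0.0042]
effort [ 1.30000e-03 -4.70548e+01 -3.58817e+01 -8.29000e-02  1.56400e-01
 -2.36000e-01]
ee_pos [ 0.6168 -0.1791  0.2586]
ee_rot [-3.1285  0.0183  1.067 ]
contact_force [-0.8163 -0.298  -0.1197]
moment [ 0.0007 -0.1458  0.0203]
gripper_width 0.0355
{'camera_matrix': array([[273.65701746,   0.        , 251.081124  ],
       [  0.        , 273.65701746, 191.89925829],
       [  0.        ,   0.        ,   1.        ]]), 'xyz': array([ 0.55879197, -0.14313045,  0.4050094 ]), 'attitude': array([-0.26242159,  0.01821863,  1.06655251])}
spindlebar [251.75625467 206.12863142]
lip [252.99411245 181.92824966]
tab [227.40357323 100.49062022]
```

View pics/w1.png

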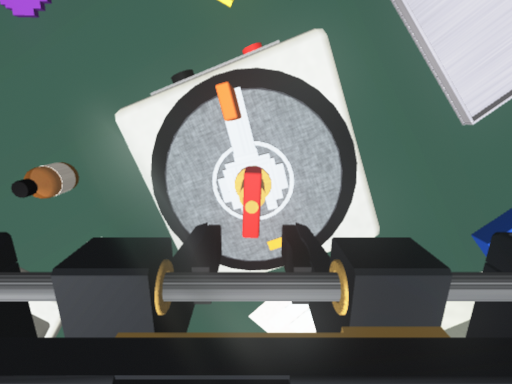

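The lip ring is at (254,181) and the gold dot at (252,207), which matches the predicted pixels to about 1 px. The jaws already straddle the bar (it runs from (253,168) to (251,237)). I level the tool and descend.

```bash
python3 -m pendant '[[0,0,-0.3,0.09,-0.19,0,40],[0,0,-0.4,0,0,0,40],[0,0,-0.4,0,0,0,40],[0,0,-0.4,0,0,0,40],[0,0,-0.2,0,0,0,40],[0,0,0,0,0,0,40]]'
```

```text
t: 3.82
ee_pos: [0.6161, -0.1786, 0.1674]
ee_rot: [-3.139, 0.001, 1.063]
contact_force: [-0.6, -0.3, 0.7]
gripper_width: 0.0353
```

```bash
python3 -m pendant '[[0,0,0,0,0,0,0],[0,0,0,0,0,0,0],[0,0,0,0,0,0,0],[0,0,0,0,0,0,0],[0,0,0,0,0,0,0]]' 30; python3 -c "
from h import *
st()"
```

```text
t: 4.45
ee_pos: [0.6166, -0.1795, 0.1687]
ee_rot: [-3.141, 0.001, 1.063]
contact_force: [-0.3, -1.3, -2.5]
gripper_width: 0.0136
t 4.45
joint_positions [-3.2150e-01  2.5340e-01  1.7496e+00 -1.4000e-03  1.1391e+00 -1.3839e+00]
qd [-0.0006 -0.0003  0.0006 -0.0007 -0.0021  0.0005]
effort [  0.6274 -49.1574 -34.9577   0.1513   0.1007  -0.0528]
ee_pos [ 0.6166 -0.1795  0.1687]
ee_rot [-3.1412e+00  1.3000e-03  1.0630e+00]
contact_force [-0.3046 -1.2697 -2.5486]
moment [-0.0366 -0.1582 -0.0663]
gripper_width 0.0136
```

```bash
python3 -m pendant '[[0,0,0.002,0,0,-0.5,0],[0,0,0.002,0,0,-0.5,0],[0,0,0.002,0,0,-0.5,0]]'; python3 -c "
from h import *
st()"
```

```text
t: 4.82
ee_pos: [0.6167, -0.1795, 0.1688]
ee_rot: [3.142, 0.001, 0.903]
contact_force: [-0.2, -0.3, -2.7]
gripper_width: 0.0137
t 4.825
joint_positions [-3.2130e-01  2.5340e-01  1.7495e+00 -1.5000e-03  1.1391e+00 -1.2236e+00]
qd [-4.000e-04 -1.100e-03 -5.000e-04 -1.300e-03  2.200e-03  4.249e-01]
effort [  0.4616 -49.0391 -34.892    0.3765   0.0969  -0.1924]
ee_pos [ 0.6167 -0.1795  0.1688]
ee_rot [3.1415e+00 1.4000e-03 9.0290e-01]
contact_force [-0.2275 -0.2758 -2.6938]
moment [-0.1095 -0.1476  0.2727]
gripper_width 0.0137
```

```bash
python3 -m pendant '[[0,0,0.003,0,0,-0.8,0],[0,0,0.003,0,0,-0.8,0],[0,0,0.003,0,0,-0.8,0],[0,0,0.003,0,0,-0.8,0],[0,0,0.003,0,0,-0.8,0],[0,0,0.003,0,0,-0.8,0],[0,0,0.003,0,0,-0.8,0],[0,0,0.003,0,0,-0.8,0],[0,0,0.003,0,0,-0.8,0],[0,0,0.003,0,0,-0.8,0],[0,0,0.003,0,0,-0.8,0],[0,0,0.003,0,0,-0.8,0]]'; python3 -c "
from h import *
s=manip.get_state();print(s['moment'],s['contact_force'],s['joint_positions'])"
```

```text
t: 6.32
ee_pos: [0.6172, -0.1795, 0.1704]
ee_rot: [3.138, 0.001, -0.126]
contact_force: [-1.1, -1.1, -1.7]
gripper_width: 0.0134
[-0.15966012 -0.14330359  0.24631808] [-1.14761872 -1.11548505 -1.68037003] [-0.32004655  0.25332504  1.74655832 -0.00373631  1.14256797 -0.19277935]
```

```bash
python3 -m pendant '[[0,0,0.003,0,0,-0.8,0],[0,0,0.003,0,0,-0.8,0],[0,0,0.003,0,0,-0.8,0],[0,0,0.003,0,0,-0.8,0],[0,0,0.003,0,0,-0.8,0],[0,0,0.003,0,0,-0.8,0],[0,0,0.003,0,0,-0.8,0],[0,0,0.003,0,0,-0.8,0],[0,0,0.003,0,0,-0.8,0],[0,0,0.003,0,0,-0.8,0]]'; python3 -c "
from h import *
s=manip.get_state();print(s['moment'],s['contact_force'],s['joint_positions'])"
```

```text
t: 7.58
ee_pos: [0.6175, -0.1799, 0.1717]
ee_rot: [3.136, -0.001, -0.983]
contact_force: [-0.3, -0.2, -2.1]
gripper_width: 0.0137
[-0.23434501  0.00379377  0.25148152] [-0.2560331  -0.15828364 -2.06154859] [-0.31948712  0.25419193  1.74294169 -0.0058101   1.14730547  0.66556425]
```

```bash
cat > chk.py <<'E'
from h import *
s=manip.get_state(); m=s['moment'][2]; print('   Mz %.3f yaw %.3f q6 %.3f'%(m,s['ee_rot'][2],s['joint_positions'][5])); sys.exit(m>0.36)
E
python3 -m pendant '[[0,0,0.002,0,0,-0.4,0],[0,0,0.002,0,0,-0.4,0],[0,0,0.002,0,0,-0.4,0]]'|head -1 && python3 chk.py &&
python3 -m pendant '[[0,0,0.002,0,0,-0.4,0],[0,0,0.002,0,0,-0.4,0],[0,0,0.002,0,0,-0.4,0]]'|head -1 && python3 chk.py &&
python3 -m pendant '[[0,0,0.002,0,0,-0.4,0],[0,0,0.002,0,0,-0.4,0],[0,0,0.002,0,0,-0.4,0]]'|head -1 && python3 chk.py &&
python3 -m pendant '[[0,0,0.002,0,0,-0.4,0],[0,0,0.002,0,0,-0.4,0],[0,0,0.002,0,0,-0.4,0]]'|head -1 && python3 chk.py
```

```text
t: 7.95
   Mz 0.256 yaw -1.110 q6 0.794False
```

```bash
sed -i 's/sys.exit(m>0.36)/print(np.round(s["ee_pos"],4)); sys.exit(int(m>0.36))/' chk.py
python3 -m pendant '[[0,0,0.002,0,0,-0.4,0],[0,0,0.002,0,0,-0.4,0],[0,0,0.002,0,0,-0.4,0]]'|head -1 && python3 chk.py &&
python3 -m pendant '[[0,0,0.002,0,0,-0.4,0],[0,0,0.002,0,0,-0.4,0],[0,0,0.002,0,0,-0.4,0]]'|head -1 && python3 chk.py &&
python3 -m pendant '[[0,0,0.002,0,0,-0.4,0],[0,0,0.002,0,0,-0.4,0],[0,0,0.002,0,0,-0.4,0]]'|head -1 && python3 chk.py &&
python3 -m pendant '[[0,0,0.002,0,0,-0.4,0],[0,0,0.002,0,0,-0.4,0],[0,0,0.002,0,0,-0.4,0]]'|head -1 && python3 chk.py &&
python3 -m pendant '[[0,0,0.002,0,0,-0.4,0],[0,0,0.002,0,0,-0.4,0],[0,0,0.002,0,0,-0.4,0]]'|head -1 && python3 chk.py &&
python3 -m pendant '[[0,0,0.002,0,0,-0.4,0],[0,0,0.002,0,0,-0.4,0],[0,0,0.002,0,0,-0.4,0]]'|head -1 && python3 chk.py
```

```text
t: 8.32
   Mz 0.259 yaw -1.237 q6 0.921
[ 0.6175 -0.18    0.1721]
t: 8.7
   Mz 0.233 yaw -1.364 q6 1.049
[ 0.6175 -0.18    0.1722]
t: 9.07
   Mz 0.289 yaw -1.492 q6 1.176
[ 0.6175 -0.1801  0.1725]
t: 9.45
   Mz 0.287 yaw -1.619 q6 1.303
[ 0.6175 -0.1802  0.1726]
t: 9.82
   Mz 0.248 yaw -1.746 q6 1.431
[ 0.6175 -0.1802  0.1728]
t: 10.2
   Mz 0.231 yaw -1.873 q6 1.558
[ 0.6174 -0.1802  0.173 ]
```

```bash
python3 -m pendant '[[0,0,0.003,0,0,-0.4,0],[0,0,0.003,0,0,-0.4,0],[0,0,0.003,0,0,-0.4,0]]'|head -1 && python3 chk.py &&
python3 -m pendant '[[0,0,0.003,0,0,-0.4,0],[0,0,0.003,0,0,-0.4,0],[0,0,0.003,0,0,-0.4,0]]'|head -1 && python3 chk.py &&
python3 -m pendant '[[0,0,0.003,0,0,-0.4,0],[0,0,0.003,0,0,-0.4,0],[0,0,0.003,0,0,-0.4,0]]'|head -1 && python3 chk.py &&
python3 -m pendant '[[0,0,0.003,0,0,-0.4,0],[0,0,0.003,0,0,-0.4,0],[0,0,0.003,0,0,-0.4,0]]'|head -1 && python3 chk.py &&
python3 -m pendant '[[0,0,0.003,0,0,-0.4,0],[0,0,0.003,0,0,-0.4,0],[0,0,0.003,0,0,-0.4,0]]'|head -1 && python3 chk.py &&
python3 -m pendant '[[0,0,0.003,0,0,-0.4,0],[0,0,0.003,0,0,-0.4,0],[0,0,0.003,0,0,-0.4,0]]'|head -1 && python3 chk.py &&
python3 -m pendant '[[0,0,0.003,0,0,-0.4,0],[0,0,0.003,0,0,-0.4,0],[0,0,0.003,0,0,-0.4,0]]'|head -1 && python3 chk.py
```

```text
t: 10.58
   Mz 0.248 yaw -2.000 q6 1.685
[ 0.6174 -0.1803  0.1732]
t: 10.95
   Mz 0.294 yaw -2.127 q6 1.812
[ 0.6174 -0.1804  0.1734]
t: 11.32
   Mz 0.258 yaw -2.254 q6 1.939
[ 0.6173 -0.1804  0.1736]
t: 11.7
   Mz 0.254 yaw -2.382 q6 2.065
[ 0.6173 -0.1805  0.1738]
t: 12.08
   Mz 0.284 yaw -2.509 q6 2.192
[ 0.6173 -0.1805  0.1739]
t: 12.45
   Mz 0.327 yaw -2.636 q6 2.319
[ 0.6172 -0.1805  0.1741]
t: 12.82
   Mz 0.236 yaw -2.763 q6 2.445
[ 0.6172 -0.1806  0.1743]
```

No stop after 3.83 rad and joint 6 is near its limit, so I regrasp half a turn back.

```bash
python3 -m pendant '[[0,0,0,0,0,0,45],[0,0,0,0,0,0,45],[0,0,0,0,0,0,45],[0,0,0.7,0,0,0,45],[0,0,0.1,0,0,1,45],[0,0,0,0,0,1,45],[0,0,0,0,0,1,45],[0,0,0,0,0,1,45],[0,0,0,0,0,1,45],[0,0,0,0,0,1,45],[0,0,0,0,0,1,45],[0,0,0,0,0,1,45]]'
python3 -m pendant '[[0,0,0,0,0,1,45],[0,0,0,0,0,1,45],[0,0,0,0,0,1,45],[0,0,0,0,0,1,45],[0,0,0,0,0,1,45],[0,0,0,0,0,1,45],[0,0,0,0,0,1,45],[0,0,0,0,0,1,45],[0,0,0,0,0,1,45],[0,0,0,0,0,1,45],[0,0,0,0,0,1,45],[0,0,0,0,0,1,45]]'
python3 chk.py
```

```text
t: 14.32
ee_pos: [0.6201, -0.1797, 0.2198]
ee_rot: [-3.14, -0.008, -1.893]
contact_force: [-0.2, -1.0, 0.1]
gripper_width: 0.0397
t: 15.82
ee_pos: [0.6222, -0.179, 0.2233]
ee_rot: [-3.135, -0.01, -0.59]
contact_force: [-0.2, -0.2, -1.1]
gripper_width: 0.0397
   Mz 0.007 yaw -0.590 q6 0.268
[ 0.6222 -0.179   0.2233]
```

```bash
python3 -m pendant '[[-0.03,0,0,0,0,1,45],[-0.03,0,0,0,0,1,45],[-0.03,0,0,0,0,1,45],[0,0,0,0,0,1,45],[0,0,0,0,0,1,45],[0,0,0,0,0,1,45],[0,0,0,0,0,1,45],[0,0,0,0,0,1,45],[0,0,0,0,0,1,45],[0,0,0,0,0,0.3,45],[0,0,0,0,0,0,45]]'
python3 chk.py; python3 - <<'E'
from h import *
s=manip.get_state(); z=R.from_euler('xyz',s['ee_rot']).as_matrix()[:,2]
print('level rotvec units',z[1]*-1/.1047*1, z[0]/.1047)
d=snap('wrist','w2'); print(proj(d,(.6172,-.1800,.20)),proj(d,(.6172,-.18,.108)),proj(d,(.535,-.157,.17)))
E
```

```text
t: 17.2
ee_pos: [0.6194, -0.1785, 0.2263]
ee_rot: [-3.135, -0.015, 0.419]
contact_force: [1.4, -0.6, 0.1]
gripper_width: 0.0397
   Mz -0.014 yaw 0.419 q6 -0.752
[ 0.6194 -0.1785  0.2263]
level rotvec units -0.1165505688623637 0.1082158816539069
[245.82402435 224.09509282] [246.12781754 189.18170398] [154.78918399 138.79479715]
```

View pics/w2.png

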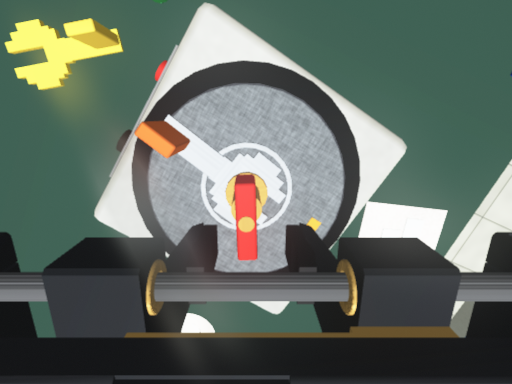

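The bar is aligned vertically between the jaws, with the dot at (246,225) as predicted and the tab around (163,138). I go down, close and turn slowly.

```bash
python3 -m pendant '[[-0.04,-0.03,-0.3,-0.12,0.11,0,45],[0,0,-0.4,0,0,0,45],[0,0,-0.3,0,0,0,45],[0,0,0,0,0,0,45],[0,0,0,0,0,0,0],[0,0,0,0,0,0,0],[0,0,0,0,0,0,0],[0,0,0,0,0,0,0],[0,0,0,0,0,0,0]]' 30; python3 chk.py
```

```text
t: 18.38
ee_pos: [0.6169, -0.1797, 0.1724]
ee_rot: [3.141, 0.002, 0.418]
contact_force: [0.4, 1.0, -1.6]
gripper_width: 0.0138
   Mz 0.096 yaw 0.418 q6 -0.739
[ 0.6169 -0.1797  0.1724]
```

```bash
python3 -m pendant '[[0,0,0.002,0,0,-0.3,0],[0,0,0.002,0,0,-0.3,0]]'|head -1 && python3 chk.py &&
python3 -m pendant '[[0,0,0.002,0,0,-0.3,0],[0,0,0.002,0,0,-0.3,0]]'|head -1 && python3 chk.py &&
python3 -m pendant '[[0,0,0.002,0,0,-0.3,0],[0,0,0.002,0,0,-0.3,0]]'|head -1 && python3 chk.py &&
python3 -m pendant '[[0,0,0.002,0,0,-0.3,0],[0,0,0.002,0,0,-0.3,0]]'|head -1 && python3 chk.py &&
python3 -m pendant '[[0,0,0.002,0,0,-0.3,0],[0,0,0.002,0,0,-0.3,0]]'|head -1 && python3 chk.py &&
python3 -m pendant '[[0,0,0.002,0,0,-0.3,0],[0,0,0.002,0,0,-0.3,0]]'|head -1 && python3 chk.py
```

```text
t: 18.62
   Mz 0.214 yaw 0.352 q6 -0.673
[ 0.6169 -0.1798  0.1724]
t: 18.88
   Mz 0.341 yaw 0.285 q6 -0.606
[ 0.6169 -0.1798  0.1725]
t: 19.12
   Mz 0.524 yaw 0.219 q6 -0.539
[ 0.6168 -0.1798  0.1724]
```

The stop is felt: Mz went 0.21, 0.34, 0.52 N m while the nut stayed put, so the platen is at about 0.13 rad. Holding briefly, then releasing, lifting and moving over the tab.

```bash
python3 -m pendant '[[0,0,0,0,0,0,0],[0,0,0,0,0,0,0],[0,0,0,0,0,0,45],[0,0,0,0,0,0,45],[0,0,0,0,0,0,45],[0,0,0.7,0,0,0,45],[0,0,0.6,0,0,0,45],[-0.1,0.04,0.1,0,0,1,45],[-0.2,0.05,0,0,0,1,45],[-0.2,0.05,0,0,0,1,45],[-0.2,0.05,0,0,0,1,45],[-0.2,0.05,0,0,0,1,45]]'
python3 -m pendant '[[-0.2,0.05,0,0,0,1,45],[-0.2,0.05,0,0,0,1,45],[-0.2,0.05,0,0,0,1,45],[-0.1,0.05,0,0,0,1,45],[0,0,0,0,0,1,45],[0,0,0,0,0,0.5,45],[0,0,0,0,0,0,45]]'
python3 - <<'E'
from h import *
st(); d=snap('wrist','w3'); snap('top','t3')
for P in [(.617,-.18,.201),(.617,-.18,.108),(.535,-.158,.17),(.535,-.158,.113)]: print(proj(d,P))
E
```

```text
t: 20.62
ee_pos: [0.5713, -0.1681, 0.247]
ee_rot: [3.139, 0.001, 0.754]
contact_force: [-0.1, 0.0, 0.7]
gripper_width: 0.0398
t: 21.5
ee_pos: [0.5344, -0.1578, 0.249]
ee_rot: [3.136, 0.0, 1.347]
contact_force: [-0.0, 0.6, 0.2]
gripper_width: 0.0398
t 21.5
joint_positions [-3.3210e-01  3.1600e-02  1.8497e+00  3.0000e-04  1.2551e+00 -1.6795e+00]
qd [ 0.0002 -0.0036  0.0019  0.0013  0.001   0.0019]
effort [ 3.80000e-03 -3.72977e+01 -3.55124e+01 -2.43000e-02  5.31000e-02
 -1.73900e-01]
ee_pos [ 0.5344 -0.1578  0.249 ]
ee_rot [3.1364e+00 3.0000e-04 1.3473e+00]
contact_force [-0.0103  0.5983  0.1668]
moment [-0.0175 -0.1049 -0.0231]
gripper_width 0.0398
[246.29006303 307.20558164]
[247.64914803 252.66240421]
[250.19524349 199.23768875]
[250.37169823 182.94379844]
```

View pics/w3.png

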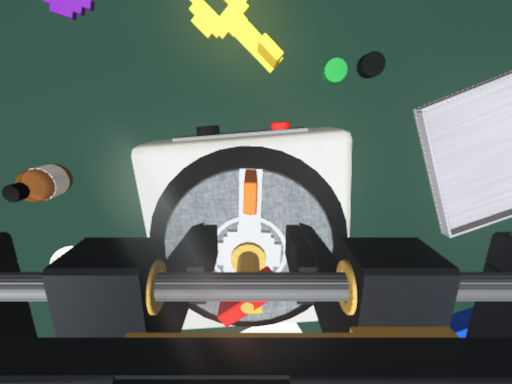

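The tab is centred at u≈250.5 (rows 170–215), upright between the jaws. The ring is around (249,250), the bar centre around (246,303) and the tray at the right edge. I now measure the tab's edges.

```bash
python3 - <<'E'
from h import *
d=load('w3'); im=d['img'].astype(int)
m=(im[...,0]>im[...,2]+60)&(im[...,0]>130)
for v in list(range(166,218,4)):
    u=np.where(m[v,220:285])[0]+220
    g=im[v,225:276].sum(1)
    print(v,(u.min(),u.max(),u.mean()) if len(u) else None, g[::2])
E
```

```text
166 None [159 161 159 159 159 162 167 174 176 177 174 175 174 173 173 173 175 174
 170 166 165 165 165 165 165 167]
170 (np.int64(246), np.int64(254), np.float64(250.71428571428572)) [209 244 277 298 312 383 426 626 733 739 631 248 276 301 304 379 733 732
 725 342 309 283 241 192 182 177]
174 (np.int64(245), np.int64(253), np.float64(248.0)) [496 520 551 532 484 506 549 684 733 738 361 250 252 252 254 248 679 732
 727 537 553 555 576 536 474 491]
178 (np.int64(245), np.int64(256), np.float64(250.5)) [498 531 552 535 547 492 538 682 733 723 267 256 253 256 255 253 612 732
 715 513 545 530 505 490 485 513]
182 (np.int64(244), np.int64(256), np.float64(250.0)) [536 521 516 528 555 538 507 675 733 686 389 380 376 367 361 345 587 731
 703 519 560 544 548 512 508 531]
186 (np.int64(244), np.int64(256), np.float64(250.0)) [520 541 514 524 523 521 503 677 733 698 515 521 519 518 518 503 522 730
 702 503 513 497 506 479 506 524]
190 (np.int64(244), np.int64(256), np.float64(250.0)) [534 532 510 486 487 491 492 694 733 695 516 521 520 520 519 500 612 730
 697 549 529 541 552 526 548 554]
194 (
[... 260 characters left out ...]
19 519 520 492 618 730
 668 546 527 537 532 554 521 524]
202 (np.int64(243), np.int64(256), np.float64(249.5)) [535 534 543 547 570 550 509 711 732 625 519 522 520 521 521 484 654 730
 592 497 527 521 556 558 520 484]
206 (np.int64(243), np.int64(256), np.float64(249.5)) [512 540 520 514 546 570 533 712 732 631 521 521 520 520 521 476 646 730
 566 528 523 501 518 523 517 511]
210 (np.int64(243), np.int64(256), np.float64(249.5)) [481 517 523 521 540 559 553 711 732 590 522 520 522 520 520 461 692 730
 559 525 507 522 497 519 536 559]
214 (np.int64(245), np.int64(254), np.float64(249.5)) [502 506 531 515 506 535 523 709 732 727 645 644 537 565 580 625 729 730
 484 491 505 511 507 505 524 547]
```

```bash
python3 -m pendant '[[0,-0.01,-0.4,0,0,-0.3,45],[0,0,-0.5,0,0,0,45],[0,0,-0.5,0,0,0,45],[0,0,-0.5,0,0,0,45],[0,0,-0.35,0,0,0,45],[0,0,0,0,0,0,45]]'
python3 -c "
from h import *
st()
s=manip.get_state(); z=R.from_euler('xyz',s['ee_rot']).as_matrix()[:,2]; print(-z[1]/.1047,z[0]/.1047)"
```

```text
t: 22.35
ee_pos: [0.5316, -0.1575, 0.1268]
ee_rot: [3.141, -0.0, 1.306]
contact_force: [0.7, -0.3, 0.2]
gripper_width: 0.0399
t 22.35
joint_positions [-3.3310e-01  1.3480e-01  1.9756e+00  2.0000e-04  1.0309e+00 -1.6387e+00]
qd [-0.0006 -0.0059 -0.0139  0.0003 -0.0041  0.0059]
effort [-1.24000e-02 -3.89338e+01 -3.16654e+01 -1.70000e-02 -5.30000e-02
 -1.40000e-03]
ee_pos [ 0.5316 -0.1575  0.1268]
ee_rot [ 3.1413e+00 -2.0000e-04  1.3055e+00]
contact_force [ 0.694  -0.2637  0.2133]
moment [ 0.0239 -0.1649  0.0471]
gripper_width 0.0399
-0.0007976479983818866 0.003219392171700039
```

```bash
python3 -m pendant '[[0.06,-0.02,0,0,0,0,45],[0,0,0,0,0,0,0],[0,0,0,0,0,0,0],[0,0,0,0,0,0,0],[0,0,0,0,0,0,0],[0,0,0,0,0,0,0],[0,0,0,0,0,0,0]]' 45
python3 -c "
from h import *
st()"
```

```text
t: 23.22
ee_pos: [0.537, -0.1593, 0.1298]
ee_rot: [3.136, 0.0, 1.305]
contact_force: [0.2, 0.2, -0.6]
gripper_width: 0.0115
t 23.225
joint_positions [-3.3300e-01  1.3840e-01  1.9652e+00  2.0000e-04  1.0323e+00 -1.6379e+00]
qd [-0.0001  0.0015  0.0008  0.0015 -0.0006  0.0003]
effort [ 6.40000e-03 -4.03819e+01 -3.25047e+01 -2.51000e-02  1.14800e-01
 -3.80000e-03]
ee_pos [ 0.537  -0.1593  0.1298]
ee_rot [3.1359e+00 2.0000e-04 1.3048e+00]
contact_force [ 0.2252  0.1863 -0.6494]
moment [ 0.0679 -0.2194 -0.0223]
gripper_width 0.0115
```

```bash
python3 -m pendant '[[0,0,0.03,0,0,0,0],[0,0,0.03,0,0,0,0],[0,0,0,0,0,0,0]]'
python3 -c "
from h import *
st()"
```

```text
t: 23.6
ee_pos: [0.5365, -0.1592, 0.1326]
ee_rot: [3.137, 0.0, 1.305]
contact_force: [0.4, -0.8, -1.1]
gripper_width: 0.0116
t 23.6
joint_positions [-3.3300e-01  1.3530e-01  1.9631e+00  2.0000e-04  1.0387e+00 -1.6379e+00]
qd [-0.0004  0.0011  0.0024  0.0005  0.0008 -0.0001]
effort [ 2.80000e-03 -4.06080e+01 -3.29956e+01 -1.15000e-02 -1.81000e-02
 -4.00000e-04]
ee_pos [ 0.5365 -0.1592  0.1326]
ee_rot [3.1371e+00 1.0000e-04 1.3048e+00]
contact_force [ 0.4325 -0.7923 -1.1125]
moment [ 0.0171 -0.0541 -0.0153]
gripper_width 0.0116
```

```bash
python3 -m pendant '[[0,0,0.034,0,0,0,0],[0,0,0,0,0,0,0]]'
python3 - <<'E'
from h import *
s=manip.get_state(); print(np.round(s['ee_pos'],4),s['contact_force'],s['moment'],s['ee_rot'])
d=snap('wrist','w4'); a=snap('scene','s4')
c1=cv2.resize(d['img'][150:270,170:330],(800,600),interpolation=cv2.INTER_CUBIC)
c2=cv2.resize(a['img'][215:295,215:315],(800,600),interpolation=cv2.INTER_CUBIC)
cv2.imwrite('pics/c4.png',np.hstack([c1,c2])[::,:,::-1][:, :, :]); im=cv2.imread('pics/c4.png'); cv2.imwrite('pics/c4.png',cv2.resize(im,(800,300),interpolation=cv2.INTER_AREA))
E
```

```text
t: 23.85
ee_pos: [0.5364, -0.1592, 0.1343]
ee_rot: [3.137, 0.0, 1.305]
contact_force: [0.1, -0.4, -1.7]
gripper_width: 0.0117
[ 0.5364 -0.1592  0.1343] [ 0.10637133 -0.3991933  -1.70304259] [ 0.00958533 -0.05119358  0.02049542] [3.13735692e+00 1.45362014e-04 1.30485280e+00]
```

View pics/c4.png

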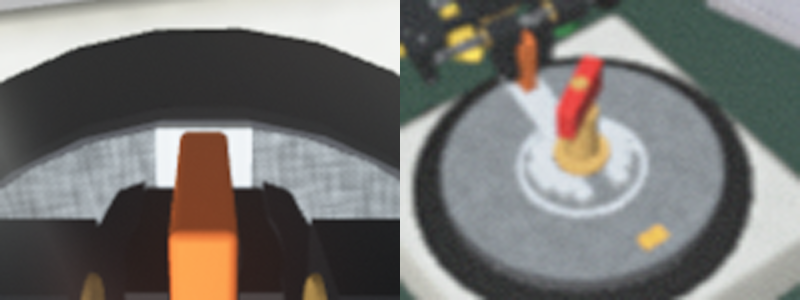

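The washer is held: Fz is about its weight, the tab sits vertical in the jaws, and it is lifted 4.5 mm. I draw outward along (-0.965, 0.263), checking force and height.

```bash
cat > c2.py <<'E'
from h import *
s=manip.get_state(); f=np.array(s['contact_force']); p=np.array(s['ee_pos']); print('  ',np.round(p,4),np.round(f,1),np.round(s['moment'],2)); sys.exit(int(np.hypot(f[0],f[1])>4 or abs(f[2]+1.7)>3 or abs(p[2]-.1343)>.0012))
E
python3 -m pendant '[[-0.1,0.026,0,0,0,0,0],[-0.1,0.026,0,0,0,0,0]]'|head -1 && python3 c2.py && python3 -m pendant '[[-0.1,0.026,0,0,0,0,0],[-0.1,0.026,0,0,0,0,0]]'|head -1 && python3 c2.py
```

```text
t: 24.2
   [ 0.5258 -0.1564  0.134 ] [ 0.3 -0.3 -1.4] [ 0.05 -0.08  0.01]
t: 24.45
   [ 0.5148 -0.1535  0.134 ] [-0.1  0.2 -1.3] [ 0.07 -0.1  -0.03]
```

```bash
python3 -m pendant '[[-0.15,0.04,0.004,0,0,0,0],[-0.15,0.04,0.004,0,0,0,0]]'|head -1 && python3 c2.py && python3 -m pendant '[[-0.15,0.04,0.003,0,0,0,0],[-0.15,0.04,0.003,0,0,0,0]]'|head -1 && python3 c2.py && python3 -m pendant '[[-0.2,0.053,0.003,0,0,0,0],[-0.2,0.053,0.003,0,0,0,0]]'|head -1 && python3 c2.py && python3 -m pendant '[[-0.2,0.053,0.003,0,0,0,0],[-0.2,0.053,0.003,0,0,0,0],[0,0,0,0,0,0,0]]'|head -1 && python3 c2.py
```

```text
t: 24.7
   [ 0.4987 -0.1492  0.1344] [-0.7 -0.2 -0.8] [-0.01 -0.03 -0.04]
t: 24.95
   [ 0.4825 -0.1449  0.1348] [-0.5  1.  -2. ] [ 0.06 -0.07 -0.03]
t: 25.2
   [ 0.4611 -0.1392  0.1351] [-0.2  0.1 -1.3] [ 0.01 -0.12 -0.06]
t: 25.58
   [ 0.4387 -0.1332  0.1353] [ 0.7  0.  -2.3] [ 0.07 -0.1   0.  ]
```

Out 101 mm with low forces. I raise it and carry it to the tray, turning it to about the tray's yaw.

```bash
python3 -m pendant '[[0,0,0.4,0,0,0,0],[0,0.1,0.4,0,0,0,0],[0,0.4,0.1,0,0,0,0],[0,0.6,0,0,0,0.3,0],[0,0.6,0,0,0,0.5,0],[0,0.6,0,0,0,0.5,0],[0.2,0.6,0,0,0,0.5,0],[0.4,0.6,0,0,0,0.5,0],[0.4,0.6,0,0,0,0.5,0],[0.4,0.6,0,0,0,0.5,0],[0.4,0.5,0,0,0,0.5,0],[0,0,0,0,0,0,0]]'
python3 - <<'E'
from h import *
st(); d=snap('top','t5')
cv2.imwrite('pics/c5.png',cv2.resize(d['img'][120:230,160:320],(800,550),interpolation=cv2.INTER_CUBIC)[:,:,::-1])
E
```

```text
t: 27.08
ee_pos: [0.535, 0.135, 0.184]
ee_rot: [3.129, -0.0, 1.714]
contact_force: [0.6, 0.1, -0.8]
gripper_width: 0.0116
t 27.075
joint_positions [ 2.0230e-01  6.5200e-02  1.9379e+00 -6.0000e-04  1.1257e+00 -1.5112e+00]
qd [-0.0098 -0.0102  0.0234 -0.0157  0.0221  0.0023]
effort [  0.6344 -37.8586 -35.3028   0.1592  -0.2938  -0.0396]
ee_pos [0.535 0.135 0.184]
ee_rot [ 3.1288e+00 -2.0000e-04  1.7137e+00]
contact_force [ 0.5574  0.1131 -0.8496]
moment [ 0.0724 -0.0502 -0.0304]
gripper_width 0.0116
```

View pics/c5.png

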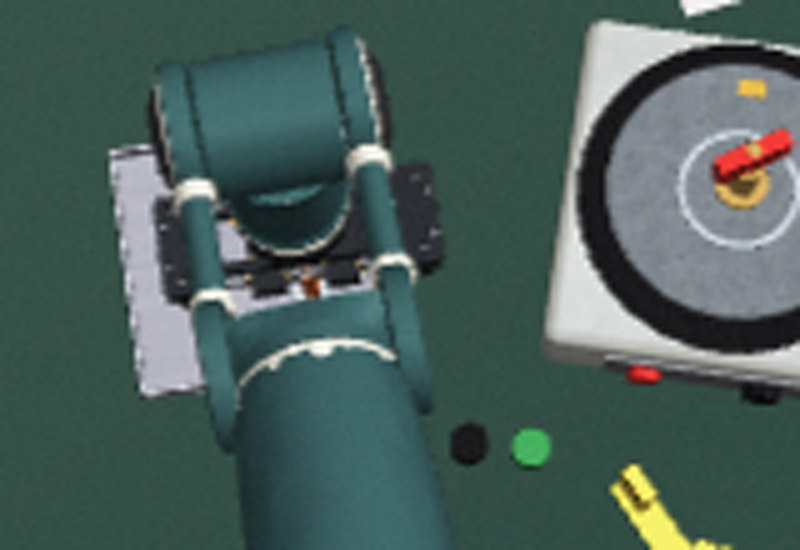

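The washer hangs over the tray and the tab is visible at crop (312,287); the nut and platen are left clean. I move 46 mm in +y, level the tool and descend in stages.

```bash
python3 -m pendant '[[0.02,0.46,0,0,0.07,0,0],[0.02,0.46,0,0,0,0,0],[0,0,-0.3,0,0,0,0],[0,0,-0.5,0,0,0,0],[0,0,-0.5,0,0,0,0],[0,0,-0.5,0,0,0,0],[0,0,-0.4,0,0,0,0],[0,0,-0.2,0,0,0,0],[0,0,0,0,0,0,0]]'
python3 -c "
from h import *
st()"
```

```text
t: 28.25
ee_pos: [0.5293, 0.169, 0.0548]
ee_rot: [-3.137, 0.005, 1.704]
contact_force: [-1.1, -0.8, -1.5]
gripper_width: 0.0117
t 28.25
joint_positions [ 0.267   0.229   2.0178 -0.0058  0.9003 -1.4332]
qd [-0.0099 -0.0084  0.0026 -0.0034 -0.0025 -0.0018]
effort [ 1.97000e-02 -4.19420e+01 -2.94149e+01 -3.51000e-02 -4.38000e-02
  5.00000e-04]
ee_pos [0.5293 0.169  0.0548]
ee_rot [-3.1367  0.0053  1.7039]
contact_force [-1.1298 -0.7688 -1.4647]
moment [ 0.0146 -0.016  -0.053 ]
gripper_width 0.0117
```

```bash
python3 -m pendant '[[0.16,0.24,0,0.05,-0.1,0,0],[0,0,0,0,0,0,0],[0,0,-0.15,0,0,0,0],[0,0,-0.15,0,0,0,0],[0,0,-0.08,0,0,0,0],[0,0,0,0,0,0,0]]'
python3 -c "
from h import *
st()"
```

```text
t: 29.0
ee_pos: [0.5399, 0.1823, 0.0371]
ee_rot: [3.13, 0.001, 1.704]
contact_force: [-0.2, 0.3, -1.5]
gripper_width: 0.0113
t 29.0
joint_positions [ 0.2834  0.2675  2.0089 -0.0031  0.8538 -1.4187]
qd [ 0.0007  0.0003 -0.0022 -0.0015 -0.0012 -0.0001]
effort [ 1.49000e-02 -4.39162e+01 -2.91465e+01 -2.08000e-02 -1.11800e-01
 -6.00000e-04]
ee_pos [0.5399 0.1823 0.0371]
ee_rot [3.1300e+00 6.0000e-04 1.7041e+00]
contact_force [-0.2091  0.2662 -1.5315]
moment [ 0.029  -0.0662  0.019 ]
gripper_width 0.0113
```

```bash
python3 -m pendant '[[0,0,-0.06,0,0.05,0,0],[0,0,-0.04,0,0,0,0],[0,0,0,0,0,0,0]]'
python3 -m pendant '[[0,0,-0.02,0,0,0,0],[0,0,-0.02,0,0,0,0],[0,0,0,0,0,0,0]]'
python3 -c "
from h import *
st()"
```

```text
t: 29.38
ee_pos: [0.54, 0.1822, 0.0318]
ee_rot: [3.135, -0.0, 1.704]
contact_force: [-0.5, -0.1, -1.1]
gripper_width: 0.0117
t: 29.75
ee_pos: [0.5402, 0.1823, 0.0299]
ee_rot: [3.135, -0.0, 1.704]
contact_force: [0.0, -0.5, -1.2]
gripper_width: 0.0115
t 29.75
joint_positions [ 2.8220e-01  2.8070e-01  2.0081e+00 -1.1000e-03  8.4610e-01 -1.4210e+00]
qd [ 0.0014 -0.0032 -0.0035 -0.0014 -0.0003  0.002 ]
effort [-3.80000e-03 -4.43250e+01 -2.87764e+01 -1.59000e-02 -5.24000e-02
 -5.00000e-04]
ee_pos [0.5402 0.1823 0.0299]
ee_rot [ 3.1349e+00 -2.0000e-04  1.7039e+00]
contact_force [ 0.0054 -0.5431 -1.2268]
moment [ 0.0302 -0.0542 -0.012 ]
gripper_width 0.0115
```

About 1 mm remains by reckoning, so I lower until contact unloads the force.

```bash
python3 -m pendant '[[0,0,-0.02,0,0,0,0],[0,0,0,0,0,0,0]]'|grep -E 'pos|force'
python3 -m pendant '[[0,0,-0.02,0,0,0,0],[0,0,0,0,0,0,0]]'|grep -E 'pos|force'
```

```text
ee_pos: [0.5403, 0.1823, 0.029]
contact_force: [0.5, -0.6, -1.9]
ee_pos: [0.5404, 0.1824, 0.0288]
contact_force: [-0.1, -0.5, 0.3]
```

Contact: Fz is unloaded at z = 28.8 mm, as predicted. Release and retreat.

```bash
python3 -m pendant '[[0,0,0,0,0,0,20],[0,0,0,0,0,0,45],[0,0,0,0,0,0,45],[0,0,0,0,0,0,45],[0,0,0.3,0,0,0,45],[0,0,0.7,0,0,0,45],[0,0,0.9,0,0,0,45],[0,0,0.9,0,0,0,45],[-0.3,0,0.5,0,0,0,45],[-0.7,0,0,0,0,0,45],[-0.6,0,0,0,0,0,45],[0,0,0,0,0,0,45]]'
python3 - <<'E'
from h import *
d=snap('wrist','w6'); t=snap('top','t6'); s=snap('scene','s6')
c=[cv2.resize(d['img'],(400,300)),cv2.resize(t['img'][115:235,180:340],(400,300),interpolation=cv2.INTER_CUBIC),cv2.resize(s['img'][160:310,190:390],(400,300),interpolation=cv2.INTER_CUBIC)]
c.append(np.zeros_like(c[0])); cv2.imwrite('pics/c6.png',np.vstack([np.hstack(c[:2]),np.hstack(c[2:])])[:,:,::-1])
E
```

```text
t: 31.75
ee_pos: [0.4604, 0.1828, 0.2081]
ee_rot: [3.123, -0.002, 1.704]
contact_force: [0.5, 0.0, 0.3]
gripper_width: 0.0395
```

View pics/c6.png

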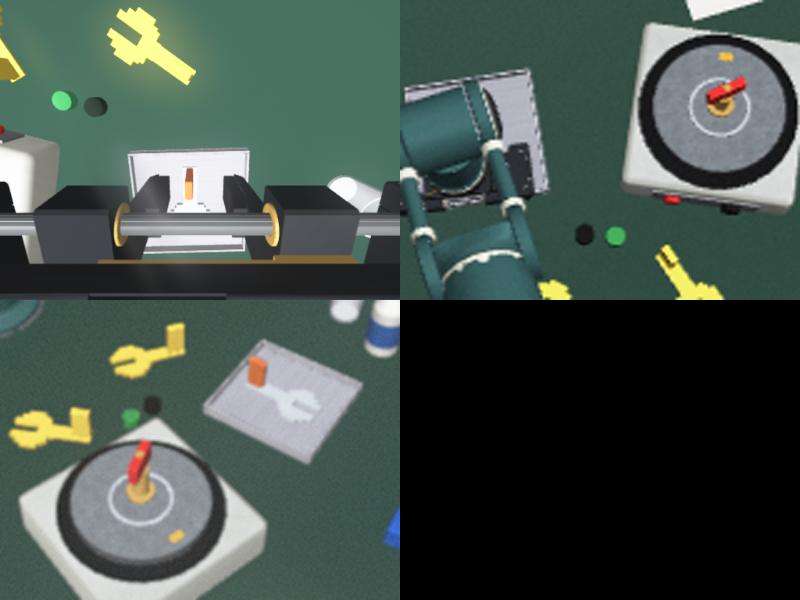

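The washer lies flat in the tray, upright tab at crop (258,372), well inside the walls, and the gripper is clear. The mounts and look-alikes have not moved. Handing in.

```bash
python3 -c "
from h import *
print(manip.job_done()); s=manip.get_state(); print(s['t'],s['contact_force'])"
```

```text
the job is handed in; nothing more can be done
None
the job is handed in; nothing more can be done
```

I loosened the nut clockwise to its stop, took the washer out from under it and laid it in the tray. The job was handed in after about 32 s of the 72 s allowed, and no verdict was reported.

- **Nut:** I turned it about 4 rad clockwise, with one regrasp partway because joint 6 was near its limit. Turning took about 0.25 N m. At the stop the moment rose to 0.52 N m, which is about 0.13 rad of platen turn against the 0.2 limit. The nut's final height was not measured; the moment rise is the evidence that it is at its stop.
- **Washer:** I gripped it by the orange tab, lifted it about 4.5 mm and drew it out about 100 mm. Sideways force stayed around 1 N or less at each check. It was then set down until the tray floor took its weight, at tool height 28.8 mm, exactly where I expected contact.
- **Last pictures:** They show the washer flat and well inside the tray walls, the gripper clear of it, and the mounts and yellow look-alikes where they were. I did not check the dropper, petri dish, beaker or lubricant individually.
- **Disagreements:** The scene and top cameras disagreed by up to 6 mm on the lip position and 17 mm on my rough reading of the tab. I relied on the wrist camera for both grasps instead.

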